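# Draw the pressed ink stick's tray from the bench press and send in the next mould

## Task

Two trays stand half in under the ink press: one carries a bare black ink stick, the other a square wooden mould. With a fingertip hooked behind its raised front lip, draw the tray with the ink stick all the way out to its stop, and then push the tray with the mould fully home. Do not pinch the lips, do not touch the stick or the mould, which stay lying in their trays, and leave the other things around the press where they are.

Things in the scene. Friction and masses are not known exactly. Their poses are not given: they have to be found in the camera images.
- press: Fixed bench press, two lanes. Origin on the table; x along the rails away from the robot, y left. Bed x -260 to 160, y +-160, 20 mm high. Lane centres y = +62 (left tray), -62 (right tray). Platen over both lanes, x -40 to 60, z 77 to 97; posts at y = +-143; beam up to z 183; hand wheel radius 76 at x = 10, z 241 (all mm). A tray that is home has its lip at x = -127.
- left_lip (a point): Left tray's front lip: upright metal plate 6 thick (x) x 104 wide (y) x 40 mm high. Origin at its centre, 42 mm above the table (top edge at 62, tray floor behind it at 28, wooden bed in front of it at 20, tray side rims at 40). x points along the rails away from the robot, y left. At least 45 mm of bare tray floor lies behind it before the load; tray 250 mm long, moves along -x when drawn out.
- right_lip (a point): Right tray's front lip: upright metal plate 6 thick (x) x 104 wide (y) x 40 mm high. Origin at its centre, 42 mm above the table (top edge at 62, tray floor behind it at 28, wooden bed in front of it at 20, tray side rims at 40). x points along the rails away from the robot, y left. At least 45 mm of bare tray floor lies behind it before the load; tray 250 mm long, moves along -x when drawn out.
- left_tray (a joint): Travel (m) of the left tray: 0 = fully home under the press (end stop), grows as it is drawn out towards the robot (along -x of the lip), 0.16 = fully out (end stop). About 2 N of friction, more when fast; stays where left. Starts at 0.03 to 0.06.
- right_tray (a joint): Travel (m) of the right tray: 0 = fully home under the press (end stop), grows as it is drawn out towards the robot (along -x of the lip), 0.16 = fully out (end stop). About 2 N of friction, more when fast; stays where left. Starts at 0.03 to 0.06.
- stick_center (a point): Centre of the loose black ink stick, a bar 120 (x, along the tray) x 28 x 20 mm, about 90 g, lying flat in one of the two trays (which one varies). Its centre is 38 mm above the table. x along its length.
- mould_center (a point): Centre of the loose square wooden mould, a two-part block 80 x 78 x 30 mm, about 160 g, lying in the other tray. Its centre is 43 mm above the table.
- dish: Bystander: shallow yellow dish, 84 mm wide, 24 mm high, loose on the table left of the press. Origin at the centre of its underside.
- jar: Bystander: amber glass jar, 60 mm wide, 85 mm high, loose on the table right of the press. Origin at the centre of its underside.
- weight: Bystander: brass balance weight, 38 mm wide, 50 mm high, loose on the table right of the press, nearer the robot than the jar. Origin at the centre of its underside.
Mind the look-alikes: they are no part of the job. Of the things shaped like the part that bears mould_center, the dark wooden one is meant.

How it is judged:
By the outcome, as a careful person would: the job done as asked, in the order asked, and still so for the second after the job is handed in, with the robot touching nothing.
It also fails if it takes over 48 s, if anything falls off the work surface, if the arm or the gripper's body presses on something with over 40 N, if the wrist force passes 120 N, or if a joint passes its speed limit or range.

## Robot

A 6-joint arm with a two-finger parallel gripper is mounted at the origin on the work surface. World frame = base frame: x ahead of the robot, y to its left, z up, the work surface at z = 0. Lengths are in mm, angles in rad, forces in N, time in s.
With the tool pointing down it reaches from about 325 to 1000 mm from the base axis. Payload 5.1 kg.
Tool frame: the origin (TCP) lies midway between the tips of the shut fingers; the grasp point (between the pads) lies 19 mm behind it (arm.grip_depth is the distance from the TCP to the grasp point, in mm); z points along the fingers, y is the direction in which the jaws open and shut (so a half turn about z gives the same grasp; the last joint's range is limited). The gripper opens to 85 mm and grips with 20 to 120 N. Pads are 22 mm wide; open, the fingers measure 114 mm over their backs; the gripper's body (76 mm by 85 mm) begins 54 mm behind the grasp point. The pads swing forward as they close: fully open they stand 13 mm farther back than shut.
Start: joints at [1.109, 0.124, 1.65, -0, 1.367, -0.083], TCP at [240.393, 603.9, 231.322] pointing down, gripper open.
Joint ranges: [-2.61, 2.61], [-1.02, 2.33], [0.03, 2.71], [-1.35, 4.49], [0.32, 2.68], [-2.91, 2.91]. Speed limits (rad/s): [2.57, 2.57, 3.14, 3.14, 3.14, 3.14].

## Interface

Orientations are given as a 3x3 rotation matrix whose columns are the frame's x, y, z axes.
In Python, from cell import sensors, viewer, sign_off, arm gives the robot as it stands. The module is installed in compiled form; this text tells all that it offers.
- The arm moves only by the shell command python3 -m pendant 'ROWS'. ROWS is text: rows parted by semicolons, each of 7 numbers parted by spaces: the shift along the tool's x, y, z in m, then the turn, a rotation vector about the tool's x, y, z in degrees, then the opening, from 0 (shut) to 1 (fully open). A call has 1 to 20 rows; each row shifts and turns the pose as measured when the row begins, along the tool's axes as they then stand; what a row does not reach is not made up. A row lasts 1/12 s, in which the tool goes at most 41.7 mm and 7.16 degrees, less where a joint would pass 70% of its speed; a pose out of reach is approached as far as the arm can. A call is refused whole if a number of a shift passes 0.0417 or a number of a turn 7.16, either way. A call with a gripper value outside its range is refused whole. The fingers move at their own pace and stop on an object; the grip force is fixed at half the most. Time passes only in rows, so rows that do not move let the fingers close. It gives the time, the measured TCP pose, the force and the opening at its end, in the units of the state.
- sensors.observe(): the state, without advancing time (a new reading comes with each control period).
- viewer.capture(name): name is "side" or "top" or "wrist"; returns the picture (480x640x3 uint8, blue, green, red); there is no depth.
- viewer.get_calibration(name): a dict with "fx", "fy", "cx", "cy" (pixels), "origin" and "rotation" of the camera in the world. Camera axes: x right, y down, z forward; pixel columns grow to the right and rows downward; lengths in mm; the calibration is good to about 2 mm. A picture is of the moment at which its call begins: read the wrist's pose just before it. get_calibration takes no time and is no camera call; for the wrist camera it gives the pose at the moment of the call.
- sign_off(): hands the job in, once; it reports no verdict.
The state is a dict: "t": time; "joints": joint angles; "joint_velocities": joint speeds; "tau": joint torques, N m; "ee_pos": TCP position; "ee_rot": TCP orientation; "force": force on the tool from outside, world axes, zero at the start; "moment": the same for the moment, N m; "opening": opening from 0.0 (shut) to 1.0 (fully open).
Only numpy, scipy, OpenCV 4.12 (cv2) and the standard library are available. Lean on these libraries where they do the work, as an engineer would, in place of code of your own. Each camera call takes 0.05 s, during which the arm holds its last target.

## Working session

There is one attempt and no reset: what is moved stays moved. The work goes in short steps, Python scripts to look and compute and a shell command to move; the robot and the scene stay as the last step left them, time stands still between calls to the robot, and variables do not carry over. Pictures are saved under pics/ and viewed, and the job is handed in when it is done.

```bash
mkdir -p pics; python3 - <<'E'
from cell import sensors, viewer
import cv2
s=sensors.observe();print(s)
for n in("side","top"):
    c=viewer.get_calibration(n);print(n,c)
    cv2.imwrite(f"pics/{n}0.png",viewer.capture(n))
E
```

```text
{'t': 0.0, 'joints': array([ 1.10945280e+00,  1.24469561e-01,  1.65164561e+00,  2.52165515e-06,
        1.36752987e+00, -8.25841243e-02]), 'joint_velocities': array([ 0.00031171, -0.00019271, -0.00098618, -0.00034388,  0.00034283,
        0.00133203]), 'tau': array([ 7.77234563e-04, -4.23596871e+01, -3.65462780e+01, -2.96510916e-05,
        6.63799408e-03, -2.65633723e-06]), 'ee_pos': array([240.09497949, 603.37872139, 230.09281858]), 'ee_rot': array([[-9.29123818e-01,  3.69767620e-01, -9.15835258e-04],
       [ 3.69768714e-01,  9.29122018e-01, -1.83672211e-03],
       [ 1.71762340e-04, -2.04518948e-03, -9.99997894e-01]]), 'force': array([ 0.50990063,  0.31695984, -0.74857753]), 'moment': array([-0.00771119, -0.02110382, -0.02156858]), 'opening': 1.0007239794250047}
side {'fx': 451.38020380896336, 'fy': 451.38020380896336, 'cx': 317.9116794629766, 'cy': 231.87756599524928, 'origin': array([517.9873985 , 485.88869197, 601.51988162]), 'rotation': array([[-0.98825593, -0.11385344,  0.10191967],
       [-0.15274661,  0.71715705, -0.67996635],
       [ 0.0043241 , -0.68754866, -0.72612543]])}
top {'fx': 615.67098116583, 'fy': 615.67098116583, 'cx': 321.8076203948781, 'cy': 233.78157688809782, 'origin': array([ 374.67904813,   -7.67953042, 1077.79105423]), 'rotation': array([[-0.073473  , -0.97141875,  0.22571514],
       [-0.99728971,  0.07244336, -0.01285259],
       [-0.00386632, -0.2260477 , -0.97410856]])}
```

View pics/side0.png

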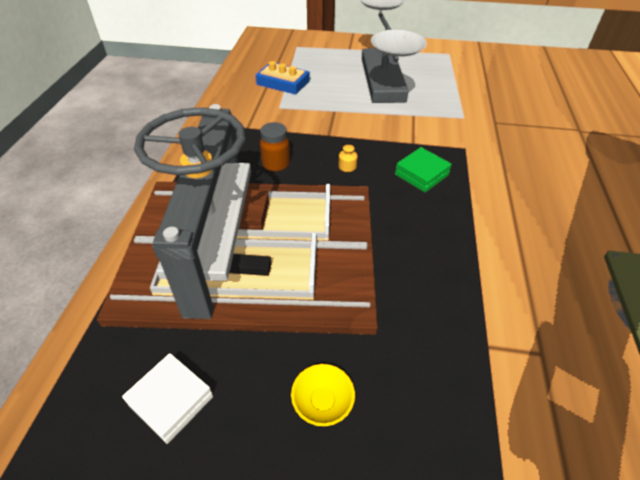

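View pics/top0.png

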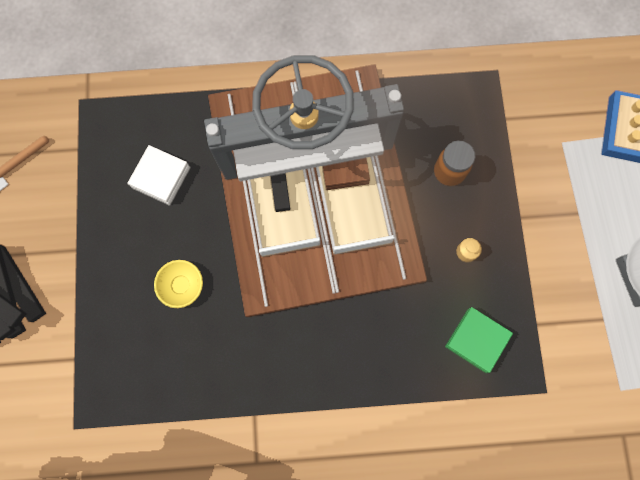

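The ink stick is in the left tray (top view, about 281,192) and the mould is in the right tray (about 347,175). The lips are at about (288,248) and (360,240). I'll zoom in to measure them.

```bash
python3 - <<'E'
import cv2
a=cv2.imread("pics/top0.png")[140:330,200:440];cv2.imwrite("pics/topz.png",cv2.resize(a,None,fx=3.15,fy=3.15,interpolation=cv2.INTER_CUBIC))
a=cv2.imread("pics/side0.png")[170:340,200:400];cv2.imwrite("pics/sidez.png",cv2.resize(a,None,fx=3.5,fy=3.5,interpolation=cv2.INTER_CUBIC))
E
```

```text
(no output)
```

View pics/topz.png

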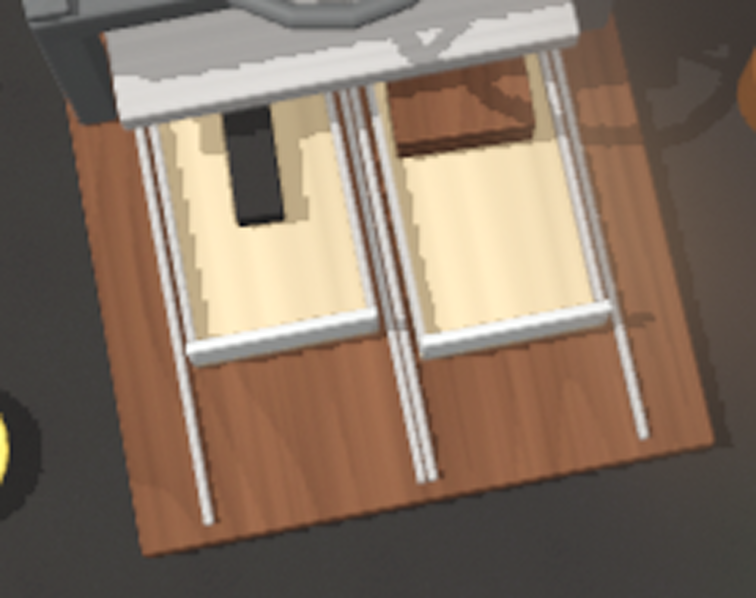

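View pics/sidez.png

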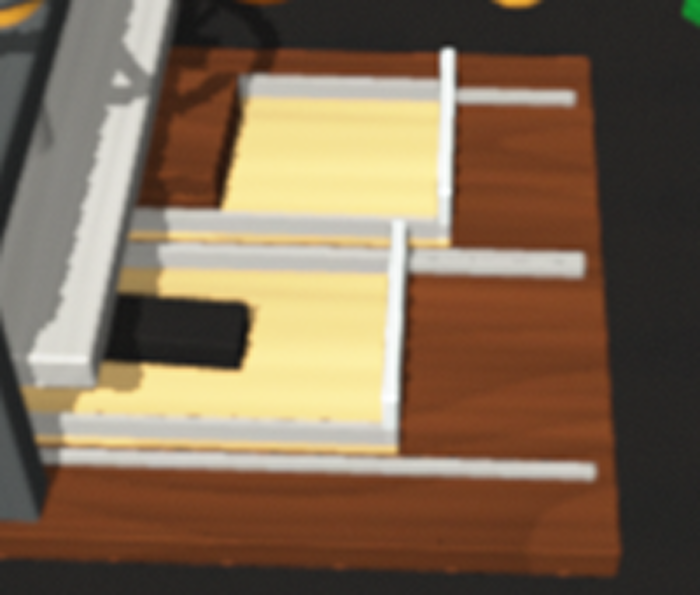

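```bash
cat > h.py <<'E'
import numpy as np
from cell import viewer
def ray(c,p,z):
    c=viewer.get_calibration(c) if isinstance(c,str) else c
    d=c["rotation"]@np.array([(p[0]-c["cx"])/c["fx"],(p[1]-c["cy"])/c["fy"],1]);return c["origin"]+d*(z-c["origin"][2])/d[2]
T=lambda u,v,z:ray("top",(200+(u+.5)/3.15-.5,140+(v+.5)/3.15-.5),z)
S=lambda u,v,z:ray("side",(200+(u+.5)/3.5-.5,170+(v+.5)/3.5-.5),z)
E
python3 - <<'E'
from h import *
np.set_printoptions(precision=1,suppress=True)
for n,F,a,b,z in [("bed",T,(143,554),(713,445),20),("Llip",T,(190,351),(378,316),62),("Rlip",T,(421,347),(608,310),62),
 ("bedS",S,(619,548),(590,57),20),("LlipS",S,(391,398),(399,222),62),("RlipS",S,(446,190),(448,50),62),("platen",T,(128,124),(577,42),77),
 ("stick end",T,(239,224),(285,217),48),("stickS",S,(240,366),(249,307),48),("mould",T,(398,151),(532,130),58)]:
    p,q=F(*a,z),F(*b,z);d=p-q;print(n,p[:2],q[:2],(p+q)[:2]/2,np.linalg.norm(d),np.degrees(np.arctan2(-d[0],d[1])))
E
```

```text
bed [486.3 119.9] [ 522.8 -195.4] [504.5 -37.7] 317.4881048587715 6.599911665582703
Llip [588.   84.9] [599.6 -16.7] [593.8  34.1] 102.25300407347945 6.535612134529458
Rlip [581.  -38.4] [ 593.7 -140. ] [587.3 -89.2] 102.4276176114309 7.148621471273122
bedS [484.4 118. ] [ 521. -197.] [502.7 -39.5] 317.16325977465186 6.616339174192236
LlipS [587.2  86.3] [600.2 -15.6] [593.7  35.4] 102.6659735411236 7.2635265024093405
RlipS [581.4 -39.9] [ 594.6 -141.6] [588.  -90.7] 102.58241989734587 7.402591396870522
platen [712.5 110.7] [ 741.1 -136.1] [726.8 -12.7] 248.37725878089918 6.608741981976703
stick end [660.1  55.7] [662.2  30.2] [661.1  42.9] 25.570032758669235 4.703924110893835
stickS [658.  69.] [661.7  35. ] [659.8  52. ] 34.20013012362473 6.217117327145166
mould [692.3 -34.4] [ 698.8 -108.9] [695.5 -71.7] 74.76776157061622 5.015507984121672
```

```bash
cat >> h.py <<'E'
from cell import sensors
th=np.radians(6.7);U=np.array([np.cos(th),np.sin(th),0]);V=np.array([-U[1],U[0],0]);O=np.array([503.5,-38.6,0])+260*U
def st(g=None):
    s=sensors.observe();p=s["ee_pos"];R=s["ee_rot"];q=p-O
    print("t %.2f press xyz %.1f %.1f %.1f F(u,v,z) %.1f %.1f %.1f op %.2f"%(s["t"],q@U,q@V,p[2],s["force"]@U,s["force"]@V,s["force"][2],s["opening"]))
    from scipy.spatial.transform import Rotation as Ro
    D=np.column_stack([-U,V,[0,0,-1]]);print("turn needed (tool,deg)",np.round(np.degrees((Ro.from_matrix(R.T@D)).as_rotvec()),2))
    if g is not None: print("shift tool mm",np.round(R.T@(O+g[0]*U+g[1]*V+[0,0,g[2]]-p),1))
if __name__=="__main__":
    import sys;a=[float(x) for x in sys.argv[1:]];st(np.array(a) if a else None)
E
python3 -m pendant '0 0 0 0 0 -5.7 0;0 0 0 0 0 -5.7 0;0 0 0 0 0 -5.7 0;0 0 0 0 0 -5.7 0;0 0 0 0 0 -5.7 0;0 0 0 0 0 0 0'; python3 h.py -132 62 200
```

```text
t: 0.6
ee_pos: [239.2, 601.4, 225.5]
ee_rot: [[-0.99, -0.142, -0.004], [-0.142, 0.99, -0.009], [0.005, -0.008, -1.0]]
force: [0.7, 0.1, 0.6]
opening: 0.142
t 0.60 press xyz -447.8 666.5 225.5 F(u,v,z) 0.7 0.1 0.6 op 0.14
turn needed (tool,deg) [-0.45 -0.3   1.45]
shift tool mm [-300.6 -612.1   28.7]
```

```bash
python3 -m pendant '-0.015 -0.034 0 0 0 0.7 0;-0.015 -0.034 0 0 0 0.7 0;-0.015 -0.034 0 0 0 0 0;-0.015 -0.034 0 0 0 0 0;-0.015 -0.034 0 0 0 0 0;-0.015 -0.034 0 0 0 0 0;-0.015 -0.034 0 0 0 0 0;-0.015 -0.034 0 0 0 0 0;-0.015 -0.034 0 0 0 0 0;-0.015 -0.034 0 0 0 0 0;-0.015 -0.034 0 0 0 0 0;-0.015 -0.034 0 0 0 0 0;-0.015 -0.034 0 0 0 0 0;-0.015 -0.034 0 0 0 0 0;-0.015 -0.034 0 0 0 0 0;0 0 0 0 0 0 0'; python3 h.py -132 62 120
```

```text
t: 1.93
ee_pos: [522.2, 94.9, 222.6]
ee_rot: [[-0.997, -0.079, -0.008], [-0.079, 0.997, -0.013], [0.009, -0.013, -1.0]]
force: [0.4, -0.2, 0.5]
opening: 0.004
t 1.93 press xyz -225.9 130.4 222.6 F(u,v,z) 0.3 -0.2 0.5 op 0.00
turn needed (tool,deg) [-0.71 -0.5  -2.18]
shift tool mm [-97.3 -63.5 102.6]
```

```bash
python3 -m pendant '-0.02 -0.014 0.012 -0.2 -0.1 -0.5 0;-0.02 -0.014 0.012 -0.2 -0.1 -0.5 0;-0.02 -0.014 0.012 -0.2 -0.1 -0.5 0;-0.02 -0.014 0.012 -0.2 -0.1 -0.5 0;-0.015 -0.01 0.012 0 -0.1 0 0;0 0 0.012 0 0 0 0;0 0 0.012 0 0 0 0;0 0 0 0 0 0 0'; python3 h.py -132 62 90
python3 - <<'E'
from cell import viewer
import cv2
cv2.imwrite("pics/side1.png",viewer.capture("side"))
E
```

```text
t: 2.6
ee_pos: [625.4, 34.9, 133.8]
ee_rot: [[-0.996, -0.092, -0.001], [-0.092, 0.996, 0.005], [0.001, 0.005, -1.0]]
force: [-0.9, 0.4, -0.6]
opening: 0.002
t 2.60 press xyz -130.4 58.7 133.8 F(u,v,z) -0.9 0.5 -0.6 op 0.00
turn needed (tool,deg) [ 0.3  -0.03 -1.41]
shift tool mm [ 1.7  3.  43.8]
```

View pics/side1.png

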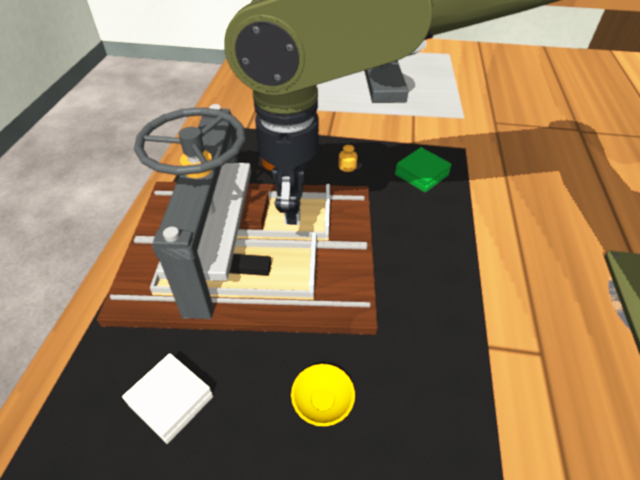

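The fingertips show at about (293,222), still above the trays and clear of the platen, the wheel and the stick (about 250,265). Next I descend.

```bash
python3 -m pendant '0.000 0.001 0.012 0 0 -0.5 0;0 0.001 0.012 0 0 -0.5 0;0 0.001 0.012 0 0 -0.4 0;0 0 0.012 0 0 0 0;0 0 0.01 0 0 0 0;0 0 0 0 0 0 0'; python3 h.py -135 62 38
python3 - <<'E'
from cell import viewer
import cv2
cv2.imwrite("pics/side2.png",cv2.resize(viewer.capture("side")[150:340,150:400],None,fx=3,fy=3))
E
```

```text
t: 3.15
ee_pos: [623.9, 41.8, 73.9]
ee_rot: [[-0.993, -0.122, 0.003], [-0.122, 0.993, 0.006], [-0.004, 0.005, -1.0]]
force: [0.2, -0.4, -0.8]
opening: 0.001
t 3.15 press xyz -131.1 65.8 73.9 F(u,v,z) 0.1 -0.4 -0.8 op 0.00
turn needed (tool,deg) [0.29 0.23 0.31]
shift tool mm [ 4.1 -4.  35.9]
```

View pics/side2.png

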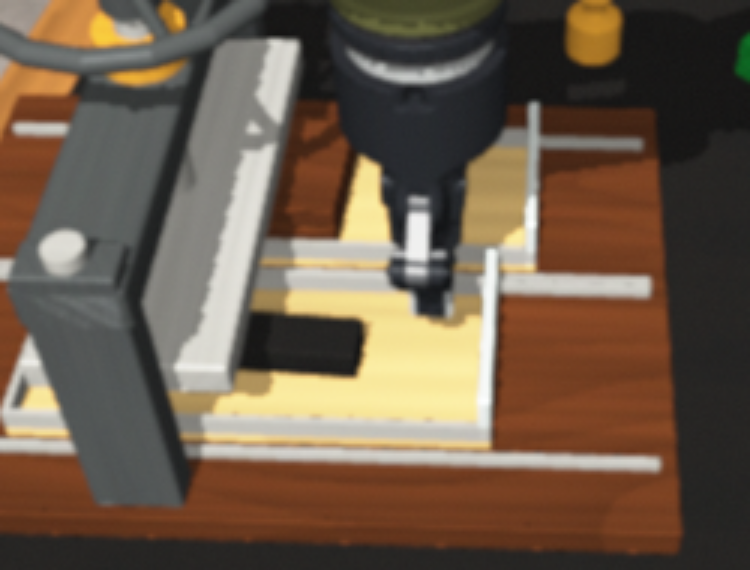

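The fingertip (about 433,312 in the crop) sits between the stick's end (362,345) and the lip (488,330), with clearance on both sides. Continuing down.

```bash
python3 -m pendant '0.001 -0.002 0.012 0 0 0 0;0.001 -0.002 0.012 0 0 0 0;0 0 0.009 0 0 0 0;0 0 0.003 0 0 0 0;0 0 0 0 0 0 0'; python3 h.py -139 62 37
```

```text
t: 3.62
ee_pos: [623.9, 37.0, 36.1]
ee_rot: [[-0.993, -0.121, 0.007], [-0.121, 0.993, 0.005], [-0.007, 0.005, -1.0]]
force: [0.7, -0.8, -0.3]
opening: 0.002
t 3.62 press xyz -131.6 61.0 36.1 F(u,v,z) 0.6 -0.9 -0.3 op 0.00
turn needed (tool,deg) [0.26 0.41 0.28]
shift tool mm [ 7.4  1.  -1. ]
```

```bash
python3 -m pendant '0.004 0 0 0 0 0 0;0.004 0 0 0 0 0 0;0.004 0 0 0 0 0 0;0.004 0 0 0 0 0 0;0.004 0 0 0 0 0 0;0.004 0 0 0 0 0 0;0.005 0 0 0 0 0 0;0.005 0 0 0 0 0 0;0.005 0 0 0 0 0 0;0.005 0 0 0 0 0 0'; python3 h.py -272 62 37
```

```text
t: 4.45
ee_pos: [580.1, 31.2, 38.3]
ee_rot: [[-0.992, -0.121, 0.017], [-0.121, 0.993, 0.006], [-0.017, 0.004, -1.0]]
force: [2.4, 0.2, -1.4]
opening: -0.001
t 4.45 press xyz -175.8 60.4 38.3 F(u,v,z) 2.4 -0.1 -1.4 op -0.00
turn needed (tool,deg) [0.21 1.   0.26]
shift tool mm [96.2  2.  -0.3]
```

```bash
python3 -m pendant '0.005 0 0 0 0.2 0 0;0.005 0 0 0 0.2 0 0;0.005 0 0 0 0.2 0 0;0.005 0 0 0 0.2 0 0;0.005 0 0 0 0.2 0 0;0.005 0 0 0 0.2 0 0;0.005 0 0 0 0.2 0 0;0.005 0 0 0 0.1 0 0;0.005 0 0 0 0.1 0 0;0.005 0 0 0 0.1 0 0'; python3 h.py -272 62 37
```

```text
t: 5.28
ee_pos: [525.0, 24.5, 38.2]
ee_rot: [[-0.993, -0.121, -0.015], [-0.121, 0.993, 0.002], [0.015, 0.004, -1.0]]
force: [2.6, 1.0, -2.5]
opening: -0.001
t 5.28 press xyz -231.3 60.2 38.2 F(u,v,z) 2.7 0.7 -2.5 op -0.00
turn needed (tool,deg) [ 0.2  -0.84  0.26]
shift tool mm [40.7  2.   1.8]
```

```bash
python3 -m pendant '0.005 0 0 0 -0.1 0 0;0.005 0 0 0 -0.1 0 0;0.005 0 0 0 -0.1 0 0;0.005 0 0 0 0 0 0;0.004 0 0 0 0 0 0;0.003 0 0 0 0 0 0'; python3 h.py -272 62 37; python3 -m pendant '0.003 0 0 0 0 0 0;0.003 0 0 0 0 0 0;0.003 0 0 0 0 0 0;0.003 0 0 0 0 0 0'; python3 h.py -272 62 37
```

```text
t: 5.78
ee_pos: [494.7, 20.8, 38.6]
ee_rot: [[-0.993, -0.121, -0.01], [-0.121, 0.993, 0.002], [0.009, 0.004, -1.0]]
force: [3.7, 0.2, -1.7]
opening: 0.001
t 5.78 press xyz -261.8 60.0 38.6 F(u,v,z) 3.7 -0.2 -1.7 op 0.00
turn needed (tool,deg) [ 0.2  -0.53  0.25]
shift tool mm [10.2  2.   1.7]
t: 6.12
ee_pos: [484.2, 19.5, 39.3]
ee_rot: [[-0.993, -0.12, -0.001], [-0.12, 0.993, 0.003], [0.001, 0.003, -1.0]]
force: [18.8, 3.8, -12.9]
opening: -0.0
t 6.12 press xyz -272.4 59.9 39.3 F(u,v,z) 19.1 1.6 -12.9 op -0.00
turn needed (tool,deg) [ 0.19 -0.04  0.21]
shift tool mm [-0.4  2.1  2.3]
```

```bash
python3 -m pendant '0.003 0 0 0 0 0 0;0.003 0 0 0 0 0 0'; python3 h.py -272 62 37
python3 - <<'E'
from cell import viewer
import cv2
cv2.imwrite("pics/top3.png",cv2.resize(viewer.capture("top")[60:360,180:480],None,fx=2,fy=2))
cv2.imwrite("pics/side3.png",viewer.capture("side"))
E
```

```text
t: 6.28
ee_pos: [484.5, 19.3, 40.9]
ee_rot: [[-0.993, -0.119, 0.018], [-0.119, 0.993, 0.005], [-0.018, 0.003, -1.0]]
force: [12.4, 2.3, -8.4]
opening: 0.0
t 6.28 press xyz -272.1 59.7 40.9 F(u,v,z) 12.5 0.8 -8.4 op 0.00
turn needed (tool,deg) [0.15 1.04 0.13]
shift tool mm [-0.   2.3  3.9]
```

View pics/side3.png

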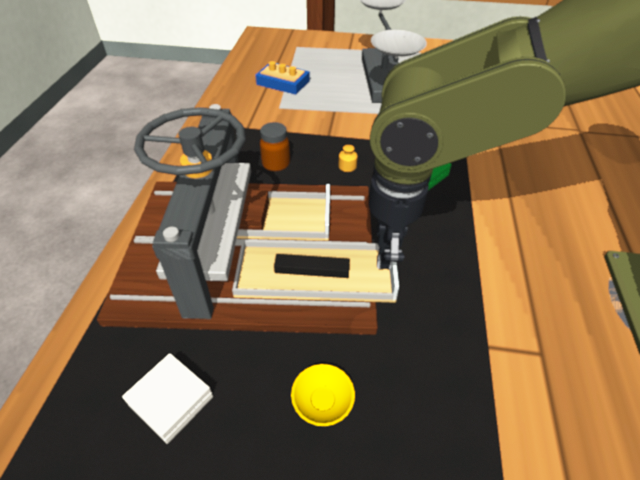

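View pics/top3.png

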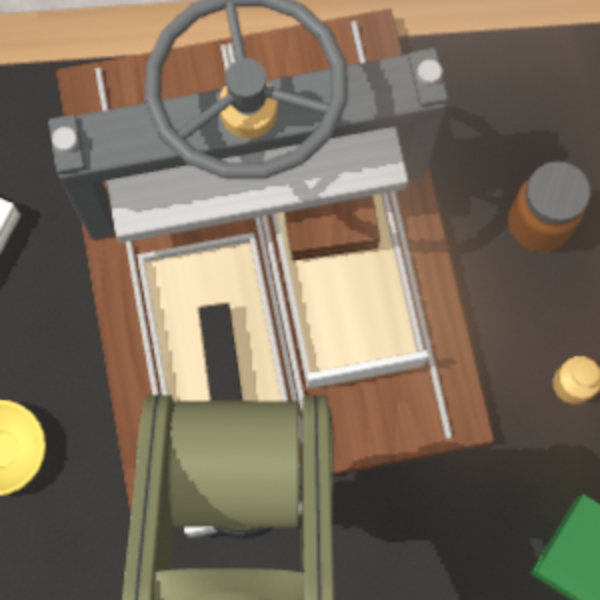

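The side view shows the left tray drawn out, with its lip at about (397,275) past the bed edge. The stick (312,265) is lying clear in the tray, and the bystanders haven't moved. TCP advance stopped at x -272 while the force rose to 19 N, so the tray is at its stop. Now I back off and lift.

```bash
python3 -m pendant '-0.004 0 0 0 0.3 0 0;-0.004 0 0 0 0.3 0 0;-0.003 0 0 0 0.2 0 0;0 0 -0.005 0 0 0 0;0 0 -0.015 0 0 0 0;0 0 -0.02 0 0 0 0;0 0 -0.02 0 0 0 0;0 0 -0.015 0 0 0 0;0 0 0 0 0 0 0'; python3 h.py -225 -62 110
```

```text
t: 7.13
ee_pos: [491.7, 20.4, 117.7]
ee_rot: [[-0.993, -0.12, -0.013], [-0.12, 0.993, 0.003], [0.012, 0.004, -1.0]]
force: [0.9, -0.0, 1.3]
opening: -0.002
t 7.13 press xyz -264.9 60.0 117.7 F(u,v,z) 0.9 -0.1 1.3 op -0.00
turn needed (tool,deg) [ 0.24 -0.71  0.18]
shift tool mm [ -39.6 -122.1    6.7]
```

```bash
python3 -m pendant '-0.004 -0.012 0 0 -0.1 0 0;-0.004 -0.012 0 0 -0.1 0 0;-0.004 -0.012 0 0 -0.1 0 0;-0.004 -0.012 0 0 -0.1 0 0;-0.004 -0.012 0 0 -0.1 0 0;-0.004 -0.012 0 0 0 0 0;-0.004 -0.012 0 0 0 0 0;-0.004 -0.012 0 0 0 0 0;-0.004 -0.012 0 0 0 0 0;-0.003 -0.012 0 0 0 0 0;0 0 0 0 0 0 0'; python3 h.py -225 -62 42
python3 - <<'E'
from cell import viewer
import cv2
cv2.imwrite("pics/side4.png",viewer.capture("side"))
E
```

```text
t: 8.05
ee_pos: [547.2, -108.5, 110.7]
ee_rot: [[-0.993, -0.118, -0.013], [-0.118, 0.993, 0.004], [0.012, 0.006, -1.0]]
force: [0.3, -0.1, 0.1]
opening: 0.003
t 8.05 press xyz -224.7 -74.5 110.7 F(u,v,z) 0.3 -0.2 0.1 op 0.00
turn needed (tool,deg) [ 0.33 -0.68  0.05]
shift tool mm [-0.6 12.1 68.8]
```

View pics/side4.png

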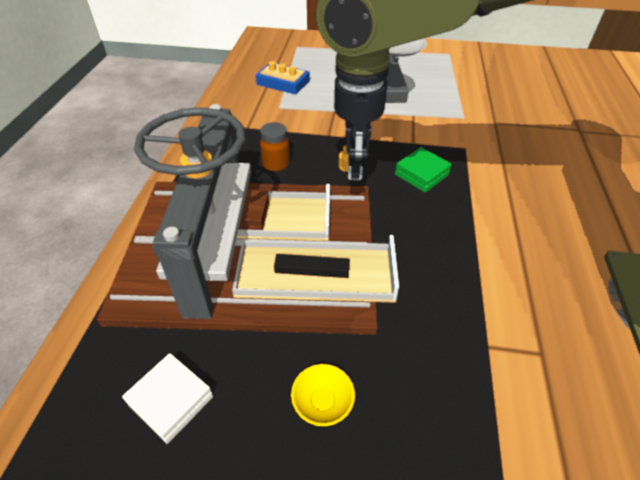

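The left tray is out, with its lip running from (393,237) to (397,298), and the gripper is clear. Next I lower in front of the right lip.

```bash
python3 -m pendant '0 0.004 0.01 0 -0.2 0 0;0 0.004 0.015 0 -0.2 0 0;0 0.003 0.015 0 -0.1 0 0;0 0 0.015 0 0 0 0;0 0 0.011 0 0 0 0;0 0 0 0 0 0 0'; python3 h.py -145 -62 42
python3 - <<'E'
from h import *
# left lip top in side view, cropped coords n/a
import cv2
im=viewer.capture("side");cv2.imwrite("pics/side5.png",cv2.resize(im[170:310,250:420],None,fx=4,fy=4,interpolation=cv2.INTER_CUBIC))
E
```

```text
t: 8.6
ee_pos: [544.2, -92.3, 40.6]
ee_rot: [[-0.993, -0.12, -0.002], [-0.12, 0.993, 0.008], [0.001, 0.008, -1.0]]
force: [-0.9, 0.0, -0.6]
opening: 0.003
t 8.60 press xyz -225.8 -58.1 40.6 F(u,v,z) -0.9 0.1 -0.6 op 0.00
turn needed (tool,deg) [ 0.45 -0.08  0.18]
shift tool mm [-80.8  -4.1  -1.5]
```

View pics/side5.png

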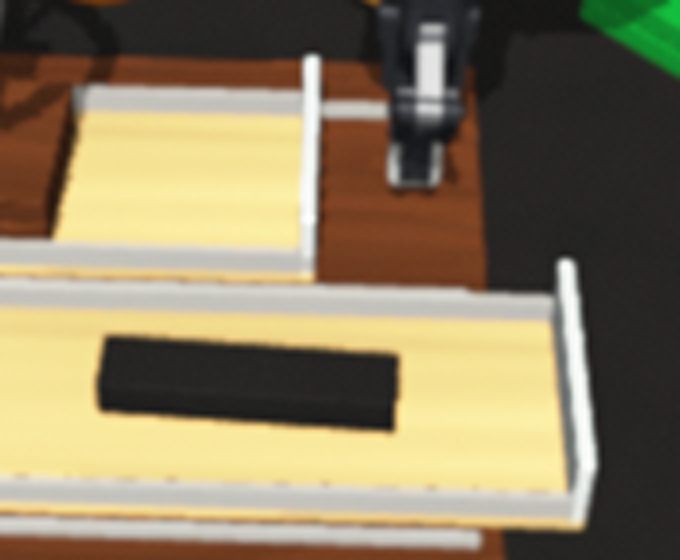

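The fingertip (415,180 in the crop) is in front of the right lip (310,165). The left lip's top edge runs from (567,262) to (588,468), and I use that to check its travel.

```bash
python3 - <<'E'
from h import *
for u,v in((567,262),(588,468)):
    p=ray("side",(250+u/4,170+v/4),62);print((p-O)@U,(p-O)@V)
E
python3 -m pendant '-0.005 -0.001 0 0 0 0 0;-0.005 -0.001 0 0 0 0 0;-0.005 -0.001 0 0 0 0 0;-0.005 0 0 0 0 0 0;-0.004 0 0 0 0 0 0;-0.004 0 0 0 0 0 0;-0.004 0 0 0 0 0 0;-0.004 0 0 0 0 0 0;-0.005 0 0 0 0 0 0;-0.005 0 0 0 0 0 0'; python3 h.py -141 -62 42
```

```text
-289.09805880373546 11.87130177429103
-288.9431656595657 115.91611813619498
t: 9.48
ee_pos: [596.0, -89.9, 45.2]
ee_rot: [[-0.993, -0.12, -0.0], [-0.12, 0.993, 0.006], [-0.001, 0.006, -1.0]]
force: [-2.7, 0.1, 1.3]
opening: 0.001
t 9.48 press xyz -174.1 -61.7 45.2 F(u,v,z) -2.6 0.4 1.3 op 0.00
turn needed (tool,deg) [0.35 0.04 0.22]
shift tool mm [-33.1  -0.4   3.2]
```

```bash
python3 -m pendant '-0.005 0 0.001 0 0 0 0;-0.005 0 0.001 0 0 0 0;-0.005 0 0.001 0 0 0 0;-0.005 0 0.001 0 0 0 0;-0.004 0 0 0 0 0 0;-0.003 0 0 0 0 0 0'; python3 h.py -141 -62 42;  python3 -m pendant '-0.003 0 0 0 0 0 0;-0.003 0 0 0 0 0 0'; python3 h.py -141 -62 42
```

```text
t: 9.98
ee_pos: [626.4, -86.3, 41.2]
ee_rot: [[-0.993, -0.121, 0.0], [-0.121, 0.993, 0.006], [-0.001, 0.006, -1.0]]
force: [-2.7, -1.1, 1.9]
opening: 0.002
t 9.98 press xyz -143.5 -61.8 41.2 F(u,v,z) -2.8 -0.8 1.9 op 0.00
turn needed (tool,deg) [0.33 0.06 0.23]
shift tool mm [-2.5 -0.3 -0.8]
t: 10.15
ee_pos: [630.2, -85.8, 40.9]
ee_rot: [[-0.993, -0.122, -0.009], [-0.122, 0.993, 0.005], [0.008, 0.006, -1.0]]
force: [-22.9, -2.5, 14.7]
opening: 0.004
t 10.15 press xyz -139.7 -61.7 40.9 F(u,v,z) -23.1 0.2 14.7 op 0.00
turn needed (tool,deg) [ 0.37 -0.45  0.28]
shift tool mm [ 1.3 -0.3 -1.1]
```

```bash
python3 -m pendant '-0.003 0 0 0 0.2 0 0;-0.003 0 0 0 0 0 0'; python3 h.py; python3 -m pendant '0.005 0 0 0 0 0 0;0.008 0 0 0 0 0 0;0.01 0 0 0 0 0 0;0.01 0 0 0 0 0 0;0 0 -0.015 0 0 0 0;0 0 -0.025 0 0 0 0;0 0 -0.03 0 0 0 0;0 0 -0.03 0 0 0 0;0 -0.02 -0.03 0 0 0 0;0.02 -0.03 -0.02 0 0 0 0;0.03 -0.03 0 0 0 0 0;0.03 -0.03 0 0 0 0 0;0.03 -0.03 0 0 0 0 0;0.03 -0.03 0 0 0 0 0;0.03 -0.03 0 0 0 0 0;0.03 -0.03 0 0 0 0 0;0 0 0 0 0 0 0'; python3 h.py
python3 - <<'E'
from h import *
import cv2
im=viewer.capture("side");cv2.imwrite("pics/side6.png",im);cv2.imwrite("pics/side6z.png",cv2.resize(im[170:310,220:420],None,fx=4,fy=4,interpolation=cv2.INTER_CUBIC))
cv2.imwrite("pics/top6.png",viewer.capture("top"))
E
```

```text
t: 10.32
ee_pos: [629.8, -85.9, 40.8]
ee_rot: [[-0.992, -0.123, -0.032], [-0.123, 0.992, 0.004], [0.031, 0.008, -0.999]]
force: [-17.2, -1.8, 12.1]
opening: -0.002
t 10.32 press xyz -140.1 -61.7 40.8 F(u,v,z) -17.3 0.2 12.1 op -0.00
turn needed (tool,deg) [ 0.46 -1.77  0.35]
t: 11.73
ee_pos: [430.3, -346.1, 219.6]
ee_rot: [[-0.992, -0.129, -0.006], [-0.129, 0.992, -0.01], [0.007, -0.01, -1.0]]
force: [-0.5, -0.5, -0.1]
opening: -0.001
t 11.73 press xyz -368.6 -296.8 219.6 F(u,v,z) -0.6 -0.5 -0.1 op -0.00
turn needed (tool,deg) [-0.55 -0.41  0.71]
```

View pics/side6z.png

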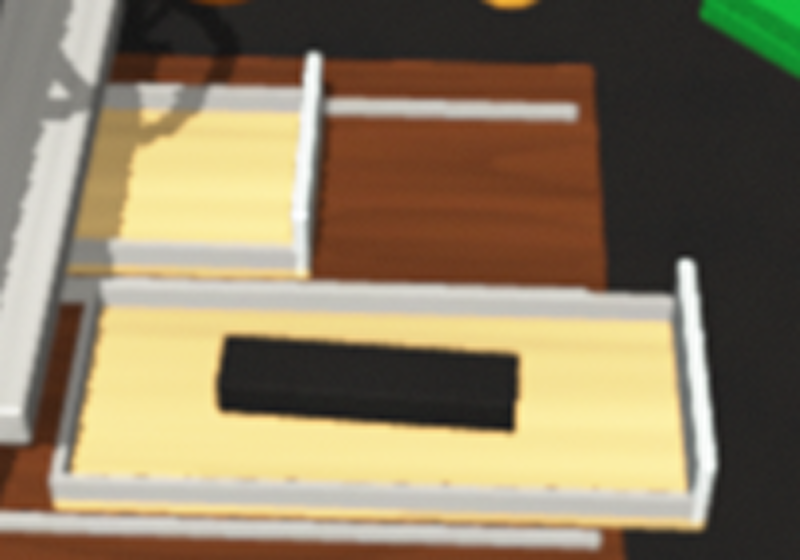

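View pics/top6.png

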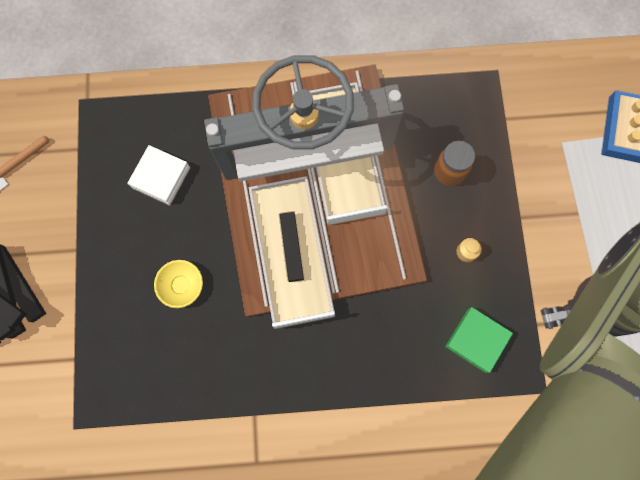

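View pics/side6.png

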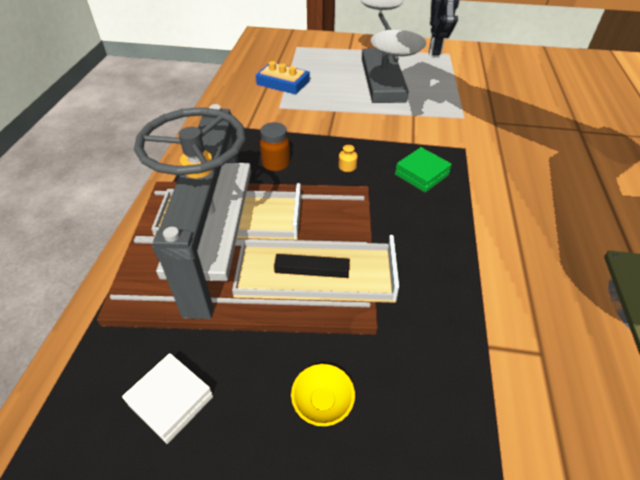

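The left tray is out with the stick lying centred in it (top view 291,246). The right tray is in, its lip at about (357,214), and the mould is hidden under the platen. Dish, jar, weight and blocks sit at their original pixels. One last check of the right lip's travel before handing in.

```bash
python3 - <<'E'
from h import *
for n,u,v in(("R",314,55),("R",301,215),("L",686,262),("L",708,468)):
    p=ray("side",(220+u/4,170+v/4),62);print(n,(p-O)@U,(p-O)@V)
s=sensors.observe();print(s["force"],abs(s["joint_velocities"]).max())
E
```

```text
R -128.2341088372792 -111.19098564608107
R -129.56312430030357 -8.581181930752795
L -288.68917799738307 11.887846065889539
L -288.9431656595657 115.91611813619498
[-0.46679482  1.12638249 -0.1751239 ] 0.05241461705705394
```

```bash
python3 -m pendant '0 0 0 0 0 0 0;0 0 0 0 0 0 0'; python3 -c "from cell import sign_off; print(sign_off())"
```

```text
t: 12.0
ee_pos: [433.9, -341.6, 220.6]
ee_rot: [[-0.991, -0.133, -0.002], [-0.133, 0.991, -0.008], [0.003, -0.008, -1.0]]
force: [-0.0, 0.1, -0.4]
opening: -0.001
the job is handed in; nothing more can be done
None
```

The left tray, with the ink stick, is drawn out to its stop, and the right tray, with the mould, is pushed fully home. I used the closed fingertips for both: hooked behind the left lip to pull, then against the front of the right lip to push. The job was handed in at about 12 s, with the arm retreated and touching nothing.

- **Tray positions:** the last side view puts the left lip at x ≈ -289 mm (expected -287) and the right lip at about -129 mm (expected -127). They are 160 mm apart, which is the full travel, and the 2 mm offset is within the calibration error.
- **End stops:** the readings reached 19 N pulling and 23 N pushing, and in both cases the arm stopped advancing.
- **Stick and mould:** the stick lies in its tray and the finger stayed clear of it. The mould is hidden under the platen, so I could not see it in its final position.
- **Bystanders:** the dish, jar and weight look unmoved in both views.

No check failed. Apart from that 2 mm offset, none disagreed.

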